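# Push the path-length spacer into the photometer gap

### The job

Set the path length of the photometer stand: push the thinner of the two white spacer blocks, standing on edge, into the gap between the two metal heads until it is fully home against the stop at the back, and let go of it. Leave the thicker block, the square bottle and the pink beaker where they stand.

Things in the scene. Friction and masses are not known exactly. Their poses are not given: they have to be found in the camera images.
- stand: photometer stand, fixed to the desk: dark base plate 170 (x) x 124 (y) x 8 mm, carrying two 32 mm thick aluminium heads (x = 0 to 65 mm) with a gap between them, bridged on top; black barrels reach out to y = +-71 mm. Origin: centre of the plate's underside, on the desk. Own +x points into the gap, away from the robot (yaw within 0.35 rad), z up. Bridge top at z = 61 mm
- gap_mouth (a point): middle of the lower edge of the gap's mouth, on top of the base plate (stand x = 0, y = 0, z = 8 mm); axes as the stand's. The gap is 25 mm wide (y) and 45 mm high, 65 mm deep (+x). Two slanted lips before it (x = -12 to 0) widen it to 39 mm. In front of them the base plate is bare to x = -85 mm: a sill for the block
- gap_stop (a point): middle of the face of the stop at the back of the gap (stand x = 65, y = 0, z = 28 mm); axes as the stand's. Home, the spacer's end touches it, so its middle is 65 mm before it (stand x = 0, y = 0, z = 28 mm) and half of the spacer, 65 mm, still sticks out of the mouth
- thin_spacer: the thinner white plastic spacer block, 130 long (own x) x 22 thick (own y) x 40 mm high (own z), standing on its long narrow edge on the desk, about 0.13 kg (hidden variation). Both ends and both flanks are alike, so either end may go in first. Origin: centre of its underside
- thin_spacer_mid (a point): middle of the thinner spacer block, 20 mm above its underside; axes as the block's
- thick_spacer: the thicker white plastic spacer block, 130 long (own x) x 36 thick (own y) x 40 mm high, standing like the thin one; too thick for the gap. Origin: centre of its underside. The two blocks may stand in either place
- square_bottle: square bottle with cyan contents and a screw cap, 75 x 75 mm, 168 mm high, loose, standing at the right. Origin: centre of its underside
- beaker: small glass beaker with pink contents, 52 mm across, 64 mm high, loose, standing at the left. Origin: centre of its underside

How it is judged:
By the outcome, as a careful person would: the job done as asked, in the order asked, and still so for the second after the job is handed in, with the robot touching nothing.
It also fails if it takes over 48 s, if anything falls off the work surface, if the arm or the gripper's body presses on something with over 40 N, if the wrist force passes 120 N, or if a joint passes its speed limit or range.

### The arm

A 6-joint arm with a two-finger parallel gripper is mounted at the origin on a cart in front of the work surface, level with it; the furniture and walls round the work are solid. World frame = base frame: x ahead of the robot, y to its left, z up, the work surface at z = 0. Lengths are in m, angles in degrees, forces in N, time in s.
With the tool pointing down it reaches from about 0.35 to 0.875 m from the base axis. Payload 4.2 kg.
Tool frame: the origin (TCP) lies on the front face of the gripper's body, between the roots of the fingers; the fingertips stand finger_overhang ahead of it and the grasp point (between the pads) lies 51 mm ahead of it (finger_overhang is the distance from the TCP to the fingertips, in m); z points along the fingers, y is the line along which they close (so a half turn about z gives the same grasp; the last joint's range is limited). The gripper opens to 87 mm and grips with 3 to 60 N. Pads are 19 mm wide; open, the fingers measure 117 mm over their backs; the gripper's body (75 mm by 190 mm) begins 51 mm behind the grasp point.
Start: joints at [-50.042, 22.042, 0.453, 0, -68.411, -14.817], TCP at [0.266, -0.566, 0.292] pointing down, gripper open.
Joint ranges: [-179.83, 179.83], [-69.29, 118.12], [-61.27, 80.66], [-181.25, 117.63], [-171.15, -9.14], [-177.46, 177.46]. Speed limits (degrees/s): [159.86, 159.86, 180, 180, 180, 180].

### API

Orientations are given as a 3x3 rotation matrix whose columns are the frame's x, y, z axes.
In Python, from station import sense, capture, camera_model, finish_job, finger_overhang gives the robot as it stands. The module is installed in compiled form; this text tells all that it offers.
- The arm moves only by the tool jog_arm, never from a script. Its argument "rows" is a list that holds one entry, the list of rows, each a list of 4 numbers: the shift along the tool's x, y, z in m, then the turn about the tool's z in rad. A call has 1 to 20 rows; each row shifts and turns the commanded pose from where the row before left it, along the tool's axes as they then stand; what a row does not reach is not made up. A row lasts 1/8 s, in which the tool goes at most 62.5 mm and 10.7 degrees, less where a joint would pass 70% of its speed; a pose out of reach is approached as far as the arm can. A call is refused whole if a number of a shift passes 0.0625 or a number of a turn 0.188, either way. A call with a gripper value outside its range is refused whole. "claw" is the opening, from 0 (shut) to 1 (fully open), set as the call begins (left out, the last holds). The fingers move at their own pace and stop on an object; the grip force is fixed at half the most. Time passes only in rows, so rows that do not move let the fingers close. It gives the time, the measured TCP pose, the force, the opening and the grip force at its end, in the units of the state.
- sense(): the state, without advancing time (a new reading comes with each control period).
- capture(name): name is "scene" or "side" or "wrist"; returns the picture (480x640x3 uint8, red, green, blue); there is no depth.
- camera_model(name): a dict with "fovy" (degrees; the focal length in pixels is half the picture's height over the tangent of half this angle, whatever the lens; pixels are square), "cx", "cy" (the principal point, pixels), "eye" and "rotation" of the camera in the world. Camera axes: x right, y down, z forward; pixel columns grow to the right and rows downward; lengths in m; the calibration is good to about 2 mm. A picture is of the moment at which its call begins: read the wrist's pose just before it. camera_model takes no time and is no camera call; for the wrist camera it gives the pose at the moment of the call.
- finish_job(): hands the job in; it is judged then, once.
The state is a dict: "time_s": time; "joints": joint angles; "joint_velocities": joint speeds; "effort": joint torques, N m; "tcp_pos": TCP position; "ee_rot": TCP orientation; "wrist_force": force on the tool from outside, world axes, zero at the start; "moment": the same for the moment, N m; "gripper_width": opening from 0.0 (shut) to 1.0 (fully open); "gripper_force": force on a finger pad.
Only numpy, scipy, OpenCV 4.12 (cv2) and the standard library are available. Lean on these libraries where they do the work, as an engineer would, in place of code of your own. Each camera call takes 0.05 s, during which the arm holds its last target. There are 200 camera calls.

## Working session

There is one attempt and no reset: what is moved stays moved. The work goes in short steps, Python scripts to look and compute and a tool call to move; the robot and the scene stay as the last step left them, time stands still between calls to the robot, and variables do not carry over. Pictures are saved under pics/ and viewed, at most 10 in all, crops included, and the job is handed in when it is done.

Besides the shell and the picture viewer there is one more tool, called after "Emit:" as a command line: name --argument value ..., lists and objects as JSON in quotes. jog_arm: Moves the arm, as the interface text tells. Its arguments: {"type":"object","properties":{"rows":{"type":"array"},"claw":{"type":"number"}},"required":["rows"]}

```bash
mkdir -p pics
python3 - <<'E'
from station import *
import cv2
for n in("scene","side"):
    cv2.imwrite(f"pics/{n}0.png",capture(n)[:,:,::-1]); print(n,camera_model(n))
s=sense(); print(s["time_s"],s["tcp_pos"],s["ee_rot"],s["gripper_width"],finger_overhang() if callable(finger_overhang) else finger_overhang)
E
```

```text
scene {'fovy': 49.311933335686575, 'cx': 324.47975166557035, 'cy': 247.92445592191592, 'eye': array([-0.058478  ,  0.54934852,  1.06052105]), 'rotation': array([[-0.65013076, -0.59176273,  0.47659928],
       [-0.75981759,  0.50411047, -0.41054824],
       [ 0.00268846, -0.62903856, -0.77736945]])}
side {'fovy': 43.03424827722462, 'cx': 319.0678103709699, 'cy': 231.45101634742713, 'eye': array([-0.02768202, -1.20403252,  0.81263989]), 'rotation': array([[ 0.90123959, -0.20576086,  0.38135242],
       [-0.43310571, -0.45548419,  0.77778763],
       [ 0.01366175, -0.86613892, -0.49961659]])}
0.1 [ 0.26538427 -0.56542207  0.2912807 ] [[-9.05330189e-01 -4.24707358e-01 -9.53120358e-04]
 [-4.24708405e-01  9.05328592e-01  1.70634550e-03]
 [ 1.38189622e-04  1.94960432e-03 -9.99998090e-01]] 0.9995398420839898 0.0697
```

View pics/scene0.png

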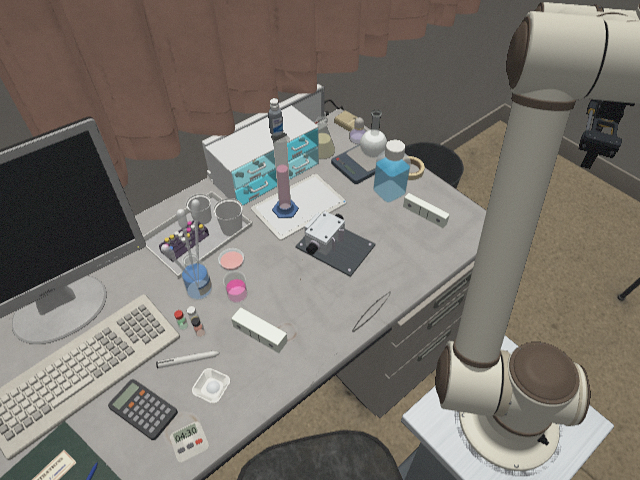

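View pics/side0.png

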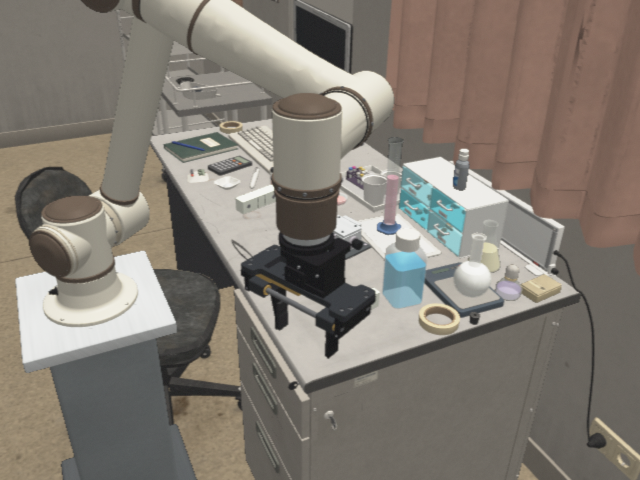

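The scene view shows one white block at (258,328), left by the pink beaker (235,288), and another at (426,209), right by the bottle (391,175). The stand is at about (335,245). In the side view the arm hides the right block. Next I'll measure both block tops and the plate.

```bash
cat > h.py <<'E'
import numpy as np, cv2
def cast(m,uv,z):
    uv=np.atleast_2d(np.asarray(uv,float)); f=240/np.tan(np.radians(m["fovy"]/2))
    d=np.c_[(uv[:,0]-m["cx"])/f,(uv[:,1]-m["cy"])/f,np.ones(len(uv))]@np.asarray(m["rotation"]).T
    e=np.asarray(m["eye"]); return e+d*((z-e[2])/d[:,2])[:,None]
def rect(m,mask,z):
    c=max(cv2.findContours(mask.astype(np.uint8),cv2.RETR_EXTERNAL,cv2.CHAIN_APPROX_NONE)[0],key=cv2.contourArea)[:,0]
    p=cast(m,c,z)[:,:2]
    r=cv2.minAreaRect((p*1000).astype(np.float32)); b=cv2.boxPoints(r)
    e=[b[1]-b[0],b[2]-b[1]]; L=max(e,key=np.linalg.norm)
    return np.round(r[0],1),np.round(r[1],1),round(np.degrees(np.arctan2(L[1],L[0]))%180,1),c
E
python3 - <<'E'
from h import *; from station import camera_model
m=camera_model("scene"); im=cv2.imread("pics/scene0.png"); g=im.astype(int)
out=im.copy()
for n,(x0,y0,x1,y1) in dict(left=(225,300,295,355),right=(398,188,455,230)).items():
    sub=np.zeros(im.shape[:2],bool); sub[y0:y1,x0:x1]=1
    for t in(200,215,228):
        mk=sub&(g.min(2)>t); a=rect(m,mk,.04); print(n,t,a[:3],mk.sum())
sub=np.zeros(im.shape[:2],bool); sub[210:278,290:380]=1
mk=sub&(g.max(2)<95); a=rect(m,mk,.008); print("plate",a[:3])
print(cv2.boxPoints(cv2.minAreaRect(a[3])))
c=[cv2.resize(im[y:y+100,x:x+130],None,fx=3,fy=3,interpolation=2) for x,y in((200,265),(370,150),(280,190))]
cv2.imwrite("pics/c1.png",np.vstack([np.hstack(c[:2]),np.hstack([c[2],c[2]*0])]))
E
```

```text
left 200 (array([494.3, 268.4]), array([127.7,  34. ]), np.float32(17.7)) 755
left 215 (array([494.2, 268.3]), array([127.3,  33.3]), np.float32(17.8)) 732
left 228 (array([493.9, 268.6]), array([125.1,  31. ]), np.float32(18.0)) 579
right 200 (array([ 502. , -294.9]), array([127.5,  20. ]), np.float32(11.4)) 259
right 215 (array([ 501.3, -295.2]), array([124.8,  19. ]), np.float32(11.6)) 230
right 228 (array([ 558.7, -285.2]), array([15.8, 10.1]), np.float32(64.8)) 50
plate (array([575. , -32.9]), array([169.3, 124.3]), np.float32(15.7))
[[295.391   247.14188]
 [314.29755 211.69205]
 [374.6609  243.88583]
 [355.75433 279.33566]]
```

View pics/c1.png

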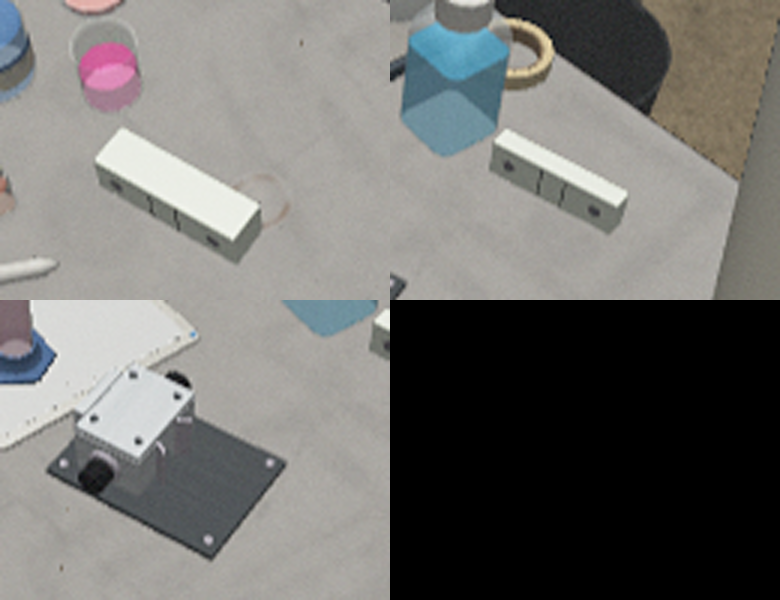

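The right block is the thin one: its top measures 20 x 127 mm, against 34 x 128 for the left. It sits at (0.502,-0.295) with yaw 11.4°. The plate measures 169 x 124 mm, so its centre (0.575,-0.033) and yaw 15.7° hold up. I'll move above the thin block's rear part and check where the bottle is.

Emit:
jog_arm --rows '[[[-0.0295, 0.0153, 0, 0], [-0.0295, 0.0153, 0, 0], [-0.0295, 0.0153, 0, 0], [-0.0295, 0.0153, 0, 0], [-0.0295, 0.0153, 0, 0], [-0.0295, 0.0153, 0, 0], [-0.0295, 0.0153, 0, 0], [-0.0295, 0.0153, 0, 0], [-0.0295, 0.0153, 0, 0], [-0.0295, 0.0153, 0, 0], [0, 0, 0, 0.12], [0, 0, 0, 0.12], [0, 0, 0, 0]]]' --claw 1

```text
time_s: 1.72
tcp_pos: [0.4675, -0.3017, 0.2918]
ee_rot: [[-0.98, -0.199, -0.001], [-0.199, 0.98, 0.0], [0.001, 0.001, -1.0]]
wrist_force: [-0.4, -0.4, -0.2]
gripper_width: 0.999
gripper_force: 0.0
```

Run:
```python
from h import *; from station import *
s=sense(); m=camera_model("wrist"); im=capture("wrist")[:,:,::-1]; cv2.imwrite("pics/w1.png",im)
print(s["time_s"],s["tcp_pos"],s["ee_rot"].round(4).tolist()); print(m)
ms=camera_model("scene"); a=cv2.imread("pics/scene0.png"); h=cv2.cvtColor(a,cv2.COLOR_BGR2HSV)
sub=np.zeros(a.shape[:2],bool); sub[140:215,365:420]=1
mk=sub&(h[...,1]>70)&(abs(h[...,0].astype(int)-100)<15); ys,xs=np.nonzero(mk)
i=ys.argmax(); print("bottle near corner px",xs[i],ys[i],cast(ms,[[xs[i],ys[i]]],0))
print(xs.min(),xs.max(),ys.min())
np.save("w1.npy",dict(m=m),allow_pickle=True)
```

```text
1.725 [ 0.46746362 -0.3016932   0.2917993 ] [[-0.98, -0.199, -0.0009], [-0.199, 0.98, 0.0004], [0.0008, 0.0006, -1.0]]
{'fovy': 61.80368696708846, 'cx': 318.1735360298363, 'cy': 242.0005651096026, 'eye': array([ 0.39708433, -0.31514356,  0.38487026]), 'rotation': array([[-0.19877579,  0.94584985,  0.25662471],
       [ 0.98004396,  0.19146086,  0.05344688],
       [ 0.00141914,  0.26212744, -0.96503222]])}
bottle near corner px 387 201 [[ 0.60669882 -0.25516675  0.        ]]
366 410 155
```

View pics/w1.png

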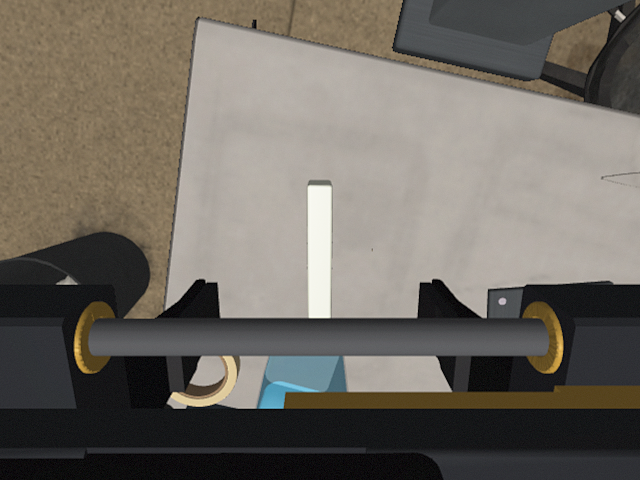

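The wrist view shows the thin block between the fingers, from (319,182) down to about (320,318), where the gripper bar hides it. The bottle is ahead of it, its near corner at x≈0.607. I'll refine the block's line.

```bash
cat > bl.py <<'E'
from h import *
def block(im,m,z,v0,v1,u0,u1,t=225):
    g=im.astype(int).min(2); L=[];R=[]
    for v in range(v0,v1):
        xs=np.nonzero(g[v,u0:u1]>t)[0]
        if len(xs)>5: L.append((xs[0]+u0-.5,v)); R.append((xs[-1]+u0+.5,v))
    l=cast(m,L,z)[:,:2]; r=cast(m,R,z)[:,:2]; c=(l+r)/2
    vx,vy,x,y=cv2.fitLine(c.astype(np.float32),cv2.DIST_HUBER,0,.001,.001).ravel()
    if vx<0: vx,vy=-vx,-vy
    w=np.median(abs((r-l)@np.array([-vy,vx]))); return c[0],c[-1],np.degrees(np.arctan2(vy,vx)),w,np.array([x,y]),L[0],L[-1]
E
python3 - <<'E'
from bl import *
m=np.load("w1.npy",allow_pickle=True).item()["m"]; im=cv2.imread("pics/w1.png")
for t in(205,225,235): print(t,block(im,m,.04,182,315,290,350,t))
E
```

```text
205 (array([ 0.43990444, -0.30567292]), array([ 0.55714742, -0.28138913]), np.float32(11.4454975), np.float64(0.01994448722027682), array([ 0.4992006 , -0.29322124], dtype=float32), (np.float64(308.5), 186), (np.float64(308.5), 314))
225 (array([ 0.44084238, -0.31030164]), array([ 0.55724024, -0.28184835]), np.float32(11.857807), np.float64(0.019203353214882753), array([ 0.5123745 , -0.29058638], dtype=float32), (np.float64(309.5), 186), (np.float64(308.5), 314))
235 (array([ 0.44065978, -0.3050812 ]), array([ 0.55679722, -0.2848046 ]), np.float32(11.49645), np.float64(0.017514835604595446), array([ 0.47804734, -0.29747704], dtype=float32), (np.float64(309.5), 187), (np.float64(309.5), 313))
```

Emit:
jog_arm --rows '[[[0, 0.001, 0.03, 0], [0, 0, 0.03, 0], [0, 0, 0.03, 0], [0, 0, 0.03, 0], [0, 0, 0.03, 0], [0, 0, 0.03, 0], [0, 0, 0.02, 0], [0, 0, 0.014, 0], [0, 0, 0, 0]]]' --claw 1

```text
time_s: 2.9
tcp_pos: [0.4669, -0.3009, 0.0774]
ee_rot: [[-0.98, -0.198, -0.002], [-0.198, 0.98, 0.001], [0.002, 0.001, -1.0]]
wrist_force: [0.9, 0.4, -0.1]
gripper_width: 1.002
gripper_force: 0.0
```

Emit:
jog_arm --rows '[[[0, 0, 0, 0], [0, 0, 0, 0], [0, 0, 0, 0], [0, 0, 0, 0], [0, 0, 0, 0], [0, 0, 0, 0], [0, 0, 0, 0], [0, 0, 0, 0]]]' --claw 0

```text
time_s: 3.9
tcp_pos: [0.4674, -0.3009, 0.0782]
ee_rot: [[-0.98, -0.198, -0.0], [-0.198, 0.98, 0.0], [0.0, 0.0, -1.0]]
wrist_force: [-0.1, -0.3, -0.3]
gripper_width: 0.248
gripper_force: 30.0
```

Gripped: the opening of 21.6 mm matches the thin block. I'll lift, back away from the bottle, align with the stand and move in front of it.

Emit:
jog_arm --rows '[[[0, 0, -0.02, 0], [0, 0, -0.03, 0], [0.02, 0, -0.01, 0], [0.02, 0, 0, 0], [0, 0, 0, -0.0375], [0, 0, 0, -0.0375], [-0.0066, 0.0226, 0, 0], [-0.0066, 0.0226, 0, 0], [-0.0066, 0.0226, 0, 0], [-0.0066, 0.0226, 0, 0], [-0.0066, 0.0226, 0, 0], [-0.0066, 0.0226, 0, 0], [-0.0066, 0.0226, 0, 0], [-0.0066, 0.0226, 0, 0], [-0.0066, 0.0226, 0, 0], [-0.0066, 0.0226, 0, 0], [0, 0, 0, 0], [0, 0, 0, 0]]]' --claw 0

```text
time_s: 6.15
tcp_pos: [0.4294, -0.0742, 0.1376]
ee_rot: [[-0.963, -0.27, -0.002], [-0.27, 0.963, -0.0], [0.002, 0.0, -1.0]]
wrist_force: [-0.3, -0.6, -1.8]
gripper_width: 0.252
gripper_force: 30.0
```

Run:
```python
from h import *; from station import *
s=sense(); m=camera_model("wrist"); im=capture("wrist")[:,:,::-1]; cv2.imwrite("pics/w2.png",im)
np.save("w2.npy",dict(m=m,s=s),allow_pickle=True); a=capture("scene")[:,:,::-1]; cv2.imwrite("pics/scene2.png",a)
b=capture("side")[:,:,::-1];cv2.imwrite("pics/side2.png",b)
c=cv2.resize(a[180:340,240:440],(400,320),interpolation=2); d=cv2.resize(im,(400,300));e=cv2.resize(b[130:290,230:430],(400,320),interpolation=2)
cv2.imwrite("pics/v2.png",np.hstack([np.vstack([c,d[:260]]),np.vstack([e,np.zeros((260,400,3),np.uint8)])]))
print(s["tcp_pos"],s["gripper_width"])
```

```text
[ 0.42938428 -0.07415338  0.13757451] 0.2518827814929263
```

View pics/v2.png

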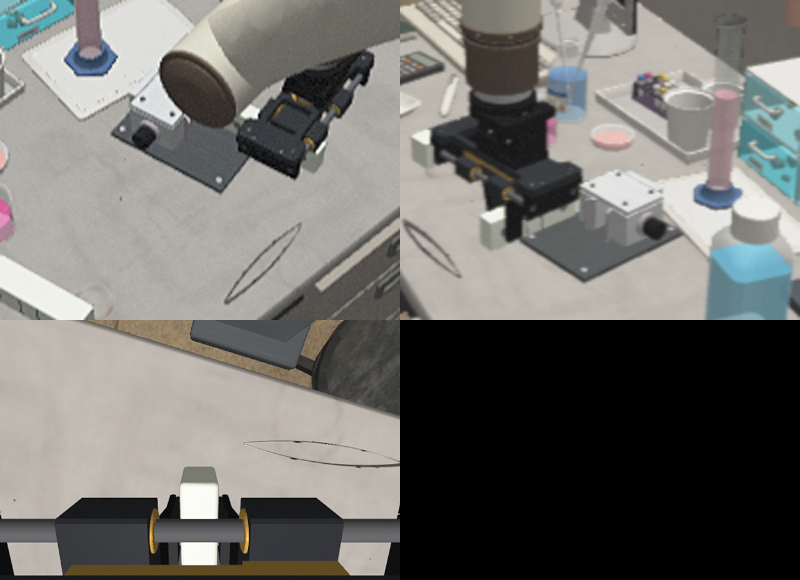

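In the scene crop the gripper holds the block at the sill, and the side crop shows the gap opening toward it. The wrist view shows the block square between the fingers. I'll cross-check the stand's pose using the bridge top at z=61 mm in both cameras.

Run:
```python
from h import *; from bl import block; from station import camera_model
ms=camera_model("scene"); a=cv2.imread("pics/scene0.png"); md=camera_model("side"); b=cv2.imread("pics/side2.png")
o=np.array([575,-32.9])/1000; 
def st(p,yaw=np.radians(15.7)): 
    c,s=np.cos(yaw),np.sin(yaw); return ((p-o)@np.array([[c,-s],[s,c]])*1000).round(1)
for n,m,im,(x0,y0,x1,y1) in(("scene",ms,a,(300,205,350,250)),("side",md,b,(312,210,372,250))):
    g=im.astype(int).min(2); sub=np.zeros(g.shape,bool); sub[y0:y1,x0:x1]=1
    for t in(170,190,205):
        mk=(sub&(g>t)).astype(np.uint8); mk=cv2.morphologyEx(mk,cv2.MORPH_OPEN,np.ones((3,3)))
        if mk.sum()<50: continue
        r=rect(m,mk,.061); print(n,t,r[:3],"in stand",st(r[0]/1000))
# plate bottom-right edges in side view
h=b.astype(int).max(2); sub=np.zeros(h.shape,bool); sub[225:275,285:375]=1
mk=sub&(h<100); c=max(cv2.findContours(mk.astype(np.uint8),0,1)[0],key=cv2.contourArea)[:,0]
p=cast(md,c,.008)[:,:2]; q=st(p)
k=(q[:,1]<-58)&(q[:,1]>-66)&(q[:,0]>-75)&(q[:,0]<75); l=cv2.fitLine(p[k].astype(np.float32),cv2.DIST_HUBER,0,.001,.001).ravel()
print("right edge",k.sum(),np.degrees(np.arctan2(l[1],l[0])),np.median(q[k],0), "corner range",q.min(0),q.max(0))
# scene plate long edges
h=a.astype(int).max(2); sub=np.zeros(h.shape,bool); sub[210:278,290:380]=1
c=max(cv2.findContours((sub&(h<95)).astype(np.uint8),0,1)[0],key=cv2.contourArea)[:,0]; p=cast(ms,c,.008)[:,:2]; q=st(p)
for nm,k in(("left",(abs(q[:,1]-62)<4)&(abs(q[:,0])<78)),("right",(abs(q[:,1]+62)<4)&(abs(q[:,0])<78)),("front",(abs(q[:,0]+85)<4)&(abs(q[:,1])<55))):
    if k.sum()<4: continue
    l=cv2.fitLine(p[k].astype(np.float32),cv2.DIST_HUBER,0,.001,.001).ravel(); print(nm,k.sum(),np.degrees(np.arctan2(l[1],l[0])),np.median(q[k],0))
W=np.load("w2.npy",allow_pickle=True).item(); im=cv2.imread("pics/w2.png")
r=block(im,W["m"],.04+W["s"]["tcp_pos"][2]-.0782,265,312,280,360,220); print("block",r[2:5],st(r[4].astype(float)),"rear",st(r[0]),"tcp",st(W["s"]["tcp_pos"][:2]))
```

```text
scene 170 (array([623.4, -26.6]), array([111.9, 123.3]), np.float32(139.6)) in stand [48.3 -7. ]
scene 190 (array([626.7, -23.5]), array([ 99.6, 125.1]), np.float32(141.1)) in stand [52.3 -4.9]
scene 205 (array([608.3, -26.1]), array([60.1, 83.5]), np.float32(106.0)) in stand [33.9 -2.5]
side 170 (array([624.4, -35.1]), array([164. , 133.8]), np.float32(65.8)) in stand [ 47.  -15.5]
side 190 (array([620.3, -46.2]), array([121.1, 115.1]), np.float32(60.1)) in stand [ 40.  -25.1]
side 205 (array([619.1, -22. ]), array([79.7, 87.5]), np.float32(105.6)) in stand [45.4 -1.4]
right edge 12 15.577638 [  0.95 -65.55] corner range [-93.9 -68.3] [ 85.4 158.7]
left 51 15.701267 [ 0.  60.9]
right 30 16.072441 [-34.4 -60.7]
front 29 -74.55813 [-83.6   1.9]
block (np.float32(15.609333), np.float64(0.020313571786366582), array([ 0.4111112 , -0.07847251], dtype=float32)) [-170.1    0.5] rear [-179.1   -0. ] tcp [-151.3   -0.3]
```

Emit:
jog_arm --rows '[[[0, -0.001, 0.025, 0], [0, 0, 0.02, 0], [0, 0, 0.004, 0], [-0.015, 0, 0, 0], [-0.015, 0, 0, 0], [-0.01, 0, 0, 0], [-0.01, 0, 0, 0], [0, 0, 0, 0]]]' --claw 0

```text
time_s: 7.3
tcp_pos: [0.4799, -0.0606, 0.0894]
ee_rot: [[-0.963, -0.271, 0.001], [-0.271, 0.963, 0.0], [-0.001, -0.0, -1.0]]
wrist_force: [0.2, 0.4, -1.2]
gripper_width: 0.25
gripper_force: 30.0
```

Emit:
jog_arm --rows '[[[-0.004, 0, 0, 0], [-0.003, 0, 0, 0], [-0.003, 0, 0, 0], [-0.003, 0, 0, 0], [0, 0, 0, 0], [0, 0, 0, 0]]]' --claw 0

```text
time_s: 8.05
tcp_pos: [0.4914, -0.0574, 0.0892]
ee_rot: [[-0.963, -0.27, -0.0], [-0.27, 0.963, 0.0], [0.0, 0.0, -1.0]]
wrist_force: [-0.1, 0.0, -1.2]
gripper_width: 0.247
gripper_force: 30.0
```

No contact force, and the block's front is about 13 mm past the mouth. Continuing.

Emit:
jog_arm --rows '[[[-0.004, 0, 0, 0], [-0.004, 0, 0, 0], [-0.004, 0, 0, 0], [-0.004, 0, 0, 0], [0, 0, 0, 0]]]' --claw 0

```text
time_s: 8.68
tcp_pos: [0.5073, -0.0529, 0.0892]
ee_rot: [[-0.963, -0.271, 0.0], [-0.271, 0.963, 0.0], [-0.0, -0.0, -1.0]]
wrist_force: [-0.7, 0.5, -1.5]
gripper_width: 0.252
gripper_force: 30.0
```

Run:
```python
from station import *; import cv2, numpy as np
b=capture("side")[:,:,::-1]; a=capture("scene")[:,:,::-1]; s=sense(); print(s["wrist_force"],s["moment"],s["tcp_pos"])
cv2.imwrite("pics/v3.png",np.hstack([cv2.resize(b[180:280,260:390],(520,400),interpolation=2),cv2.resize(a[200:300,290:360],(280,400),interpolation=2)]))
```

```text
[-0.47818214 -0.62465349 -1.88017615] [-0.02953648  0.04236045  0.02765684] [ 0.5068202  -0.05302377  0.08914282]
```

View pics/v3.png

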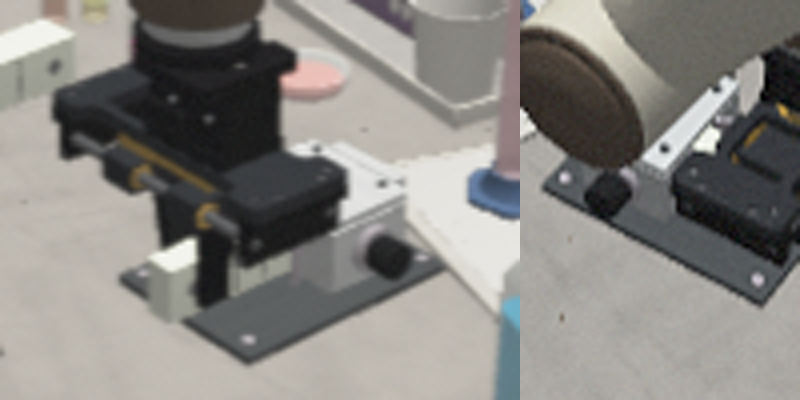

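The side crop shows the block entering the gap between the heads with no force building up. I'll lower it a bit and keep pushing.

Emit:
jog_arm --rows '[[[-0.004, 0, 0.001, 0], [-0.004, 0, 0.001, 0], [-0.004, 0, 0, 0], [-0.004, 0, 0, 0], [-0.004, 0, 0, 0], [0, 0, 0, 0]]]' --claw 0

```text
time_s: 9.52
tcp_pos: [0.5266, -0.0475, 0.0873]
ee_rot: [[-0.963, -0.271, 0.0], [-0.271, 0.963, 0.0], [-0.0, -0.0, -1.0]]
wrist_force: [-0.2, -0.1, -1.6]
gripper_width: 0.253
gripper_force: 30.0
```

Emit:
jog_arm --rows '[[[-0.003, 0, 0, 0], [-0.003, 0, 0, 0], [-0.003, 0, 0, 0], [-0.002, 0, 0, 0], [0, 0, 0, 0]]]' --claw 0

```text
time_s: 10.15
tcp_pos: [0.5369, -0.0446, 0.0872]
ee_rot: [[-0.963, -0.27, 0.0], [-0.27, 0.963, 0.0], [-0.0, -0.0, -1.0]]
wrist_force: [0.7, -0.2, -1.5]
gripper_width: 0.25
gripper_force: 30.0
```

Emit:
jog_arm --rows '[[[-0.0015, 0, 0, 0], [-0.0015, 0, 0, 0], [-0.001, 0, 0, 0], [0, 0, 0, 0]]]' --claw 0

```text
time_s: 10.65
tcp_pos: [0.5407, -0.0435, 0.0873]
ee_rot: [[-0.963, -0.27, 0.0], [-0.27, 0.963, -0.0], [-0.0, -0.0, -1.0]]
wrist_force: [-0.3, 0.2, -1.7]
gripper_width: 0.25
gripper_force: 30.0
```

Emit:
jog_arm --rows '[[[-0.001, 0, 0, 0], [-0.001, 0, 0, 0], [0, 0, 0, 0]]]' --claw 0

```text
time_s: 11.02
tcp_pos: [0.5427, -0.043, 0.0873]
ee_rot: [[-0.963, -0.27, 0.0], [-0.27, 0.963, -0.0], [-0.0, -0.0, -1.0]]
wrist_force: [0.5, 0.8, -2.2]
gripper_width: 0.253
gripper_force: 30.0
```

Emit:
jog_arm --rows '[[[-0.001, 0, 0, 0], [-0.001, 0, 0, 0], [0, 0, 0, 0]]]' --claw 0

```text
time_s: 11.4
tcp_pos: [0.5434, -0.0428, 0.087]
ee_rot: [[-0.963, -0.27, -0.003], [-0.27, 0.963, -0.0], [0.003, 0.0, -1.0]]
wrist_force: [-4.1, -0.4, 0.1]
gripper_width: 0.248
gripper_force: 30.0
```

Emit:
jog_arm --rows '[[[-0.001, 0, 0, 0], [-0.001, 0, 0, 0], [0, 0, 0, 0]]]' --claw 0

```text
time_s: 11.78
tcp_pos: [0.5437, -0.0427, 0.0867]
ee_rot: [[-0.963, -0.269, -0.007], [-0.269, 0.963, -0.001], [0.007, 0.001, -1.0]]
wrist_force: [-7.5, -2.0, 2.2]
gripper_width: 0.25
gripper_force: 30.0
```

The force rises to about 8 N along the push direction at the expected depth, so the block has reached the stop. I'll set it down, open, rise, then check the rear end.

Emit:
jog_arm --rows '[[[0, 0, 0.001, 0], [0, 0, 0, 0]]]' --claw 0

```text
time_s: 12.02
tcp_pos: [0.5437, -0.0427, 0.0862]
ee_rot: [[-0.963, -0.27, -0.006], [-0.27, 0.963, -0.001], [0.007, 0.001, -1.0]]
wrist_force: [-8.6, -1.6, 5.6]
gripper_width: 0.248
gripper_force: 30.0
```

Emit:
jog_arm --rows '[[[0, 0, 0, 0], [0, 0, 0, 0], [0, 0, 0, 0], [0, 0, 0, 0]]]' --claw 0.5

```text
time_s: 12.52
tcp_pos: [0.5469, -0.0418, 0.0863]
ee_rot: [[-0.963, -0.271, 0.001], [-0.271, 0.963, 0.0], [-0.001, -0.0, -1.0]]
wrist_force: [-0.1, 0.3, -0.9]
gripper_width: 0.49
gripper_force: 0.0
```

Emit:
jog_arm --rows '[[[0, 0, -0.01, 0], [0, 0, -0.02, 0], [0, 0, -0.03, 0], [0.02, 0, -0.02, 0], [0.03, 0, 0, 0], [0.03, 0, 0, 0], [0, 0, 0, 0]]]'

```text
time_s: 13.4
tcp_pos: [0.4676, -0.0641, 0.167]
ee_rot: [[-0.963, -0.27, -0.0], [-0.27, 0.963, 0.0], [0.0, 0.0, -1.0]]
wrist_force: [0.7, -0.5, -0.3]
gripper_width: 0.499
gripper_force: 0.0
```

Run:
```python
from bl import *; from station import *
s=sense(); m=camera_model("wrist"); w=capture("wrist")[:,:,::-1].copy(); b=capture("side")[:,:,::-1]; a=capture("scene")[:,:,::-1]
cv2.imwrite("pics/w4.png",w); cv2.imwrite("pics/s4.png",a);cv2.imwrite("pics/d4.png",b)
np.save("w4.npy",dict(m=m,s=s),allow_pickle=True); print(s["time_s"],s["tcp_pos"],s["wrist_force"])
cv2.imwrite("pics/v4.png",np.vstack([np.hstack([cv2.resize(b[180:280,270:390],(400,333),interpolation=2),cv2.resize(a[190:290,280:400],(400,333),interpolation=2)]),np.hstack([cv2.resize(w,(356,267)),np.zeros((267,444,3),np.uint8)])]))
```

```text
13.4 [ 0.4675667  -0.06406931  0.16701577] [ 0.67187084 -0.50131149 -0.28895979]
```

View pics/v4.png

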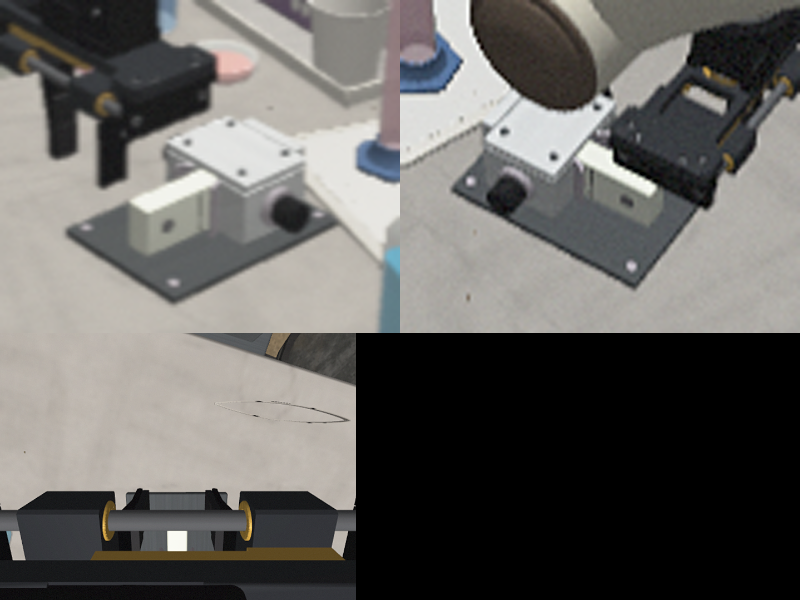

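The side and scene crops show the block upright in the gap, half of it sticking out, and the gripper clear. To confirm it is fully home, I'll press its rear end with the closed fingers.

Emit:
jog_arm --rows '[[[0.01, 0, 0.02, 0], [0, 0, 0.03, 0], [0, 0, 0.028, 0], [0, 0, 0, 0], [0, 0, 0, 0], [-0.015, 0, 0, 0], [-0.015, 0, 0, 0], [-0.008, 0, 0, 0], [0, 0, 0, 0]]]' --claw 0

```text
time_s: 14.68
tcp_pos: [0.4972, -0.0557, 0.0883]
ee_rot: [[-0.963, -0.271, 0.001], [-0.271, 0.963, 0.0], [-0.001, -0.0, -1.0]]
wrist_force: [-0.3, 0.3, 0.1]
gripper_width: 0.004
gripper_force: 0.0
```

Emit:
jog_arm --rows '[[[-0.002, 0, 0, 0], [-0.002, 0, 0, 0], [-0.002, 0, 0, 0], [0, 0, 0, 0]]]'

```text
time_s: 15.18
tcp_pos: [0.5022, -0.0544, 0.0883]
ee_rot: [[-0.963, -0.27, 0.0], [-0.27, 0.963, -0.0], [-0.0, -0.0, -1.0]]
wrist_force: [-0.4, 0.4, -0.2]
gripper_width: 0.01
gripper_force: 0.0
```

Emit:
jog_arm --rows '[[[-0.002, 0, 0, 0], [-0.002, 0, 0, 0], [0, 0, 0, 0]]]'

```text
time_s: 15.55
tcp_pos: [0.5045, -0.0537, 0.0879]
ee_rot: [[-0.963, -0.27, -0.004], [-0.27, 0.963, -0.001], [0.004, 0.0, -1.0]]
wrist_force: [-4.8, -1.4, 2.6]
gripper_width: 0.002
gripper_force: 2.3
```

Emit:
jog_arm --rows '[[[-0.001, 0, 0, 0], [-0.001, 0, 0, 0], [0, 0, 0, 0]]]'

```text
time_s: 15.92
tcp_pos: [0.5048, -0.0536, 0.0878]
ee_rot: [[-0.963, -0.269, -0.008], [-0.269, 0.963, -0.001], [0.008, 0.001, -1.0]]
wrist_force: [-6.8, -1.4, 5.7]
gripper_width: 0.005
gripper_force: 4.0
```

Emit:
jog_arm --rows '[[[-0.001, 0, 0, 0], [-0.001, 0, 0, 0], [0, 0, 0, 0]]]'

```text
time_s: 16.3
tcp_pos: [0.505, -0.0536, 0.0875]
ee_rot: [[-0.963, -0.269, -0.012], [-0.269, 0.963, -0.002], [0.012, 0.001, -1.0]]
wrist_force: [-11.5, -3.4, 9.4]
gripper_width: 0.003
gripper_force: 5.6
```

The block holds firm at 12 N with its rear end at stand x ≈ -64 mm, so it is home. I'll back off straight, rise, and check once more.

Emit:
jog_arm --rows '[[[0.01, 0, 0, 0], [0.02, 0, 0, 0], [0, 0, -0.03, 0], [0, 0, -0.04, 0], [0.02, 0, -0.04, 0], [0, 0, -0.04, 0], [0, 0, 0, 0]]]'

```text
time_s: 17.18
tcp_pos: [0.4642, -0.0653, 0.2421]
ee_rot: [[-0.962, -0.271, 0.012], [-0.271, 0.963, 0.002], [-0.012, -0.002, -1.0]]
wrist_force: [-0.4, 0.0, -0.0]
gripper_width: 0.006
gripper_force: 0.0
```

Run:
```python
from station import *; import cv2, numpy as np
b=capture("side")[:,:,::-1]; a=capture("scene")[:,:,::-1]; s=sense(); print(s["time_s"],s["wrist_force"],s["tcp_pos"])
cv2.imwrite("pics/v5.png",np.hstack([cv2.resize(b[130:310,230:430],(400,360),interpolation=2),cv2.resize(a[150:350,220:440],(396,360),interpolation=2)]))
```

```text
17.275 [-1.18243996 -0.25978149 -0.05622458] [ 0.4620704  -0.06546652  0.2385056 ]
```

View pics/v5.png

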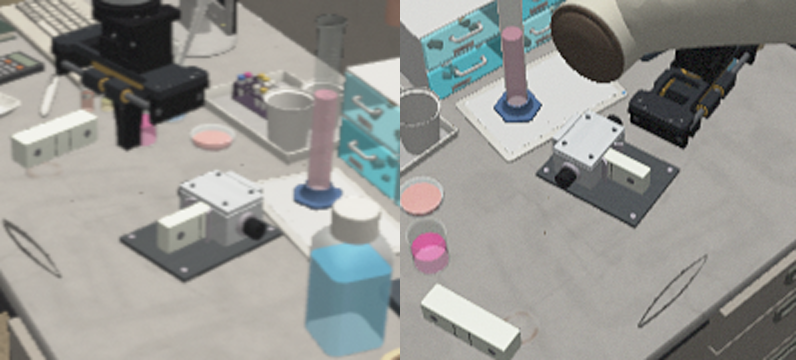

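The block stands home in the gap, the arm is clear, and the thick block, bottle and beaker are where they were.

```bash
python3 -c "
from station import finish_job; print(finish_job())"
```

```text
the job is handed in; nothing more can be done
None
```

I pushed the thin spacer home against the stop in the gap and let go of it, left the thick block, bottle and beaker untouched, and handed the job in after about 17 s.

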